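# Load the sample changer and index it to the reader

## Task

Take the long capped tube out of the slanted green stand and lower it, cap up, fully home into the one empty cup of the sample changer's wheel; do not let it drop in, and let go of it before the wheel is moved. Then turn the wheel, which has a black handle bar in its middle, exactly one click clockwise, seen from above, so that this tube stands in front of the grey reader, and let go. Leave the two short tubes in the stand.

Things in the scene. Friction and masses are not known exactly. Their poses are not given: they have to be found in the camera images.
- sample: The long tube, loose, 100 mm, about 30 g: clear body 16 mm across with a paper band, red cap 19 mm across over its top 24 mm. Origin on its axis at mid-length, 50 mm from foot and top; cap centre 38 mm above it along z. z runs from foot to cap. At the start it stands in one of the stand's three seats, leaning 0.6 to 0.7 rad (about 37 degrees), the cap towards the stand's -x side.
- stand: Green tube stand, fixed. Origin under its base, on the table; y along its row, x horizontal, z up. A block 50 x 190 x 55 mm leans 0.6 rad to -x; three round seats at y = -70, 0, +70 mm, 17.5 mm wide, 45 mm deep along the tubes' axis. The long tube sticks out 55 mm (any seat), the two short ones 27 mm.
- changer: Sample changer, fixed: round white housing 196 mm across, 34 mm high, carrying the wheel, which turns about this z axis. Origin under its centre, on the table. The empty cup starts at its -x side. The reader, a grey box 140 mm high with a dark window, stands 110 to 146 mm from the axis, at 120 degrees from x towards y.
- cup (a point): Centre of the rim of the wheel's only empty cup, 94 mm above the table, 68 mm from the wheel's axis, to which its x points; z up. Cup: round, upright, 20 mm inside, 45 mm deep, flared rim 34 mm outside. A tube fully home has its mid-length 5 mm and its top 55 mm above this point. The other five cups, every 60 degrees, hold like tubes fixed in the wheel, tops 149 mm above the table.
- handle (a point): Point on the wheel's axis, 151 mm above the table, inside the black handle bar in the middle of the wheel; turns with the wheel. The bar is 50 mm long (along x, which points away from the empty cup), 14 mm thick (along y); its top is 15 mm above this point and its foot, on the 36 mm hub, 45 mm below. z up.
- wheel (a joint): Angle of the wheel, rad: about 0 at the start, growing clockwise seen from above. A sprung detent makes clicks at 0, 1.047 (60 degrees: the cup that was empty then faces the reader) and 2.094; peak torque about 0.12 N m; let go within 0.4 rad of a click, the wheel snaps to it.
- short_a: A short capped tube in the stand, loose: 72 mm long, 16 mm across, red cap 19 mm across over the top 24 mm. Origin on its axis, 50 mm above the foot and 22 mm below the top; z runs from foot to cap. To be left in its seat.
- short_b: A short capped tube in the stand, loose: 72 mm long, 16 mm across, red cap 19 mm across over the top 24 mm. Origin on its axis, 50 mm above the foot and 22 mm below the top; z runs from foot to cap. To be left in its seat.

How it is judged:
By the outcome, as a careful person would: the job done as asked, in the order asked, and still so for the second after the job is handed in, with the robot touching nothing.
It also fails if it takes over 58 s, if anything falls off the work surface, if the arm or the gripper's body presses on something with over 40 N, if the wrist force passes 120 N, or if a joint passes its speed limit or range.

## Robot

A 7-joint arm with a two-finger parallel gripper is mounted at the origin on the work surface. World frame = base frame: x ahead of the robot, y to its left, z up, the work surface at z = 0. Lengths are in m, angles in rad, forces in N, time in s.
With the tool pointing down it reaches from about 0.4 to 0.9 m from the base axis. Payload 5.6 kg.
Tool frame: the origin (TCP) lies between the finger pads; the fingertips stand 14 mm ahead of it and the grasp point (between the pads) lies 5 mm behind it; z points along the fingers, y is the line along which they close (so a half turn about z gives the same grasp; the last joint's range is limited). The gripper opens to 92 mm and grips with 3 to 60 N. Pads are 20 mm wide; open, the fingers measure 128 mm over their backs; the gripper's body (75 mm by 189 mm) begins 69 mm behind the grasp point.
Start: joints at [1.127, 0.468, -0.012, 1.603, 0.006, 1.071, -0.056], TCP at [0.254, -0.599, 0.229] pointing down, gripper open.
Joint ranges: [-2.53, 2.53], [-0.31, 2.02], [-1.57, 1.55], [0.28, 2.44], [-1.29, 4.43], [0.15, 1.84], [-2.92, 2.92]. Speed limits (rad/s): [2.57, 2.57, 3.14, 3.14, 3.14, 3.14, 3.14].

## Interface

Orientations are given as a unit quaternion [x, y, z, w].
In Python, from cell import get_obs, camera, camera_info, env gives the robot as it stands.
- The arm moves only by the tool arm_command, never from a script. Its arguments are lists of equal length, an entry for each row: "linear": the shift along the tool's x, y, z in mm, a list of three; "angular": the turn, a rotation vector about the tool's x, y, z in degrees, a list of three; "gripper": the finger opening in mm, from 0 to 91.9. In form: {"linear": [[tx, ty, tz], ...], "angular": [[rx, ry, rz], ...], "gripper": [gripper, ...]}. A call has exactly 5 rows; each row shifts and turns the commanded pose from where the row before left it, along the tool's axes as they then stand; what a row does not reach is not made up. A row lasts 1/10 s, in which the tool goes at most 50 mm and 8.59 degrees, less where a joint would pass 70% of its speed; a pose out of reach is approached as far as the arm can. A call is refused whole if a number of a shift passes 50 or a number of a turn 8.59, either way. A call with a gripper value outside its range is refused whole. The fingers move at their own pace and stop on an object; "force" is the grip in N (left out, the last holds). Time passes only in rows, so rows that do not move let the fingers close, or fill a call up. It gives the time, the measured TCP pose, the force, the opening and the grip force at its end, in the units of the state.
- get_obs(): the state, without advancing time (a new reading comes with each control period).
- camera(name): name is "scene" or "top" or "wrist"; returns the picture (480x640x3 uint8, red, green, blue); there is no depth.
- camera_info(name): a dict with "camera_matrix" (3x3 intrinsics, pixels), "world_to_cam" (4x4, takes a point from world to camera coordinates); the wrist camera has in their place "hand_eye" (4x4, takes a point from camera to tool coordinates, whose origin is the TCP and whose axes are the flange's). Camera axes: x right, y down, z forward; pixel columns grow to the right and rows downward; lengths in m; the calibration is good to about 2 mm. A picture is of the moment at which its call begins: read the wrist's pose just before it. camera_info takes no time and is no camera call.
- env.hand_in(): hands the job in; it is judged then, once.
The state is a dict: "time_s": time; "joints": joint angles; "qd": joint speeds; "effort": joint torques, N m; "eef_pos": TCP position; "ee_rot": TCP orientation; "force": force on the tool from outside, world axes, zero at the start; "wrist_torque": the same for the moment, N m; "gripper_width": finger opening in m; "grip_force": force on a finger pad.
Only numpy, scipy, OpenCV 4.12 (cv2) and the standard library are available. Lean on these libraries where they do the work, as an engineer would, in place of code of your own. Each camera call takes 0.05 s, during which the arm holds its last target. There are 200 camera calls.

## Working session

There is one attempt and no reset: what is moved stays moved. The work goes in short steps, Python scripts to look and compute and a tool call to move; the robot and the scene stay as the last step left them, time stands still between calls to the robot, and variables do not carry over. Pictures are saved under pics/ and viewed, at most 10 in all, crops included, and the job is handed in when it is done.

Besides the shell and the picture viewer there is one more tool, called by a JSON object that holds its "fn" and its "kwargs", one argument or row to a line. arm_command: Moves the arm, as the interface text tells. Its arguments: {"type":"object","properties":{"linear":{"type":"array"},"angular":{"type":"array"},"gripper":{"type":"array"},"force":{"type":"number"}},"required":["linear","angular","gripper"]}

```bash
ls; mkdir -p pics
python3 - <<'E'
from cell import get_obs,camera,camera_info
import cv2,numpy as np
np.set_printoptions(precision=4,suppress=True)
o=get_obs();print(o)
for n in("scene","top","wrist"):
    cv2.imwrite(f"pics/{n}0.png",camera(n)[:,:,::-1]);print(n,camera_info(n))
E
```

```text
pics
{'time_s': 0.0, 'joints': array([ 1.1269,  0.4684, -0.0116,  1.6036,  0.0061,  1.0714, -0.0563]), 'qd': array([ 0.0001, -0.0009,  0.    , -0.001 , -0.0004,  0.0022, -0.0003]), 'effort': array([  0.0003, -52.0564,  -0.0122, -24.3754,  -0.0566,   0.0172,
         0.0002]), 'eef_pos': array([ 0.2533, -0.598 ,  0.2276]), 'ee_rot': array([ 0.98  ,  0.1991, -0.0003, -0.0009]), 'force': array([-0.9577,  0.3516,  0.6946]), 'wrist_torque': array([-0.0094,  0.007 , -0.0502]), 'grip_force': 0.0, 'gripper_width': 0.09233954340698455}
scene {'camera_matrix': array([[543.4857,   0.    , 323.323 ],
       [  0.    , 543.4857, 232.9766],
       [  0.    ,   0.    ,   1.    ]]), 'world_to_cam': array([[ 0.4769,  0.8786, -0.0244, -0.2784],
       [ 0.5024, -0.2953, -0.8126, -0.2062],
       [-0.7212,  0.3753, -0.5823,  1.3012],
       [ 0.    ,  0.    ,  0.    ,  1.    ]])}
top {'camera_matrix': array([[577.483 ,   0.    , 317.7569],
       [  0.    , 577.483 , 245.1616],
       [  0.    ,   0.    ,   1.    ]]), 'world_to_cam': array([[ 0.0105, -0.9999,  0.0087,  0.0045],
       [-0.9963, -0.0112, -0.0848,  0.5624],
       [ 0.0849, -0.0077, -0.9964,  0.9468],
       [ 0.    ,  0.    ,  0.    ,  1.    ]])}
wrist {'camera_matrix': array([[338.8686,   0.    , 316.6859],
       [  0.    , 338.8686, 244.5536],
       [  0.    ,   0.    ,   1.    ]]), 'hand_eye': array([[ 0.0004, -0.964 , -0.2659,  0.0733],
       [ 1.    ,  0.0004, -0.0001, -0.0006],
       [ 0.0002, -0.2659,  0.964 , -0.156 ],
       [ 0.    ,  0.    ,  0.    ,  1.    ]])}
```

View pics/scene0.png

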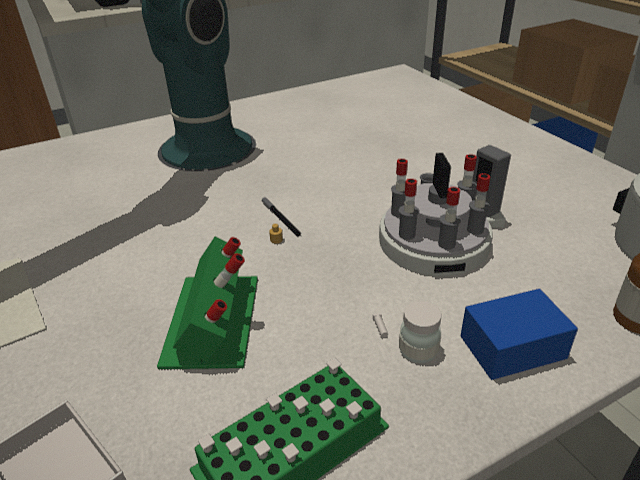

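View pics/top0.png

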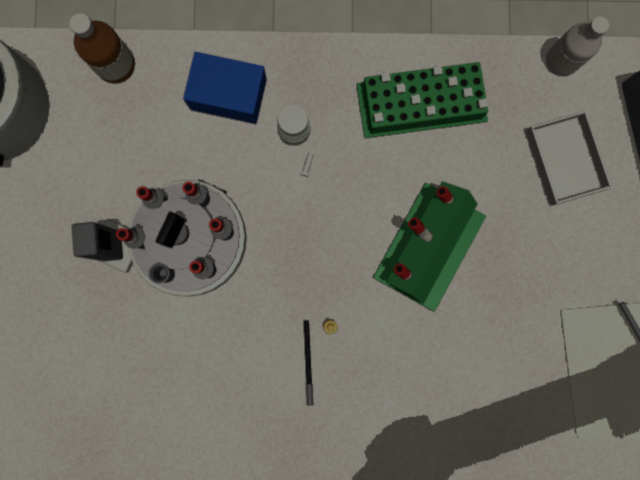

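The long tube is in the stand's middle seat (scene about 232,265; top about 420,229). The empty cup is at top (161,273), the bar at (171,229) and the reader at (90,240). Next I triangulate the red caps from both views.

```bash
cat > h.py <<'E'
import cv2,numpy as np
from cell import get_obs,camera,camera_info
from scipy.spatial.transform import Rotation as R
np.set_printoptions(precision=4,suppress=True)
def red(im):
    f=im.astype(int); m=((f[...,0]>70)&(f[...,0]>2.2*f[...,1])&(f[...,0]>2.2*f[...,2])).astype(np.uint8)
    n,l,s,c=cv2.connectedComponentsWithStats(m)
    return [(c[i],s[i,4],l==i) for i in range(1,n) if s[i,4]>25]
def ray(n,p):
    I=camera_info(n);K=I["camera_matrix"];T=I["world_to_cam"]
    if True:
        C=-T[:3,:3].T@T[:3,3]; d=T[:3,:3].T@np.linalg.solve(K,[p[0],p[1],1]); return C,d/np.linalg.norm(d)
def proj(n,X):
    I=camera_info(n);T=I["world_to_cam"];q=I["camera_matrix"]@(T[:3,:3]@X+T[:3,3]);return q[:2]/q[2]
def plane(n,p,z):
    C,d=ray(n,p);return C+d*(z-C[2])/d[2]
def tri(a,b):
    (C,d),(E,e)=a,b; t=np.linalg.lstsq(np.c_[d,-e],E-C,rcond=None)[0]
    p,q=C+d*t[0],E+e*t[1];return (p+q)/2,np.linalg.norm(p-q)
E
python3 - <<'E'
from h import *
S=red(cv2.imread("pics/scene0.png")[:,:,::-1]);T=red(cv2.imread("pics/top0.png")[:,:,::-1])
for n,L in(("scene",S),("top",T)):
    for c,a,_ in L: print(n,c,a)
for c,a,_ in S:
    for d,b,_ in T:
        X,g=tri(ray("scene",c),ray("top",d))
        if g<.008 and 0.05<X[2]<.25: print(c,d,X,g)
# wheel
P=[];
for c,a,_ in T:
    if c[0]<300: P.append(plane("top",c,.138)[:2])
P=np.array(P);A=np.c_[2*P,np.ones(len(P))];s=np.linalg.lstsq(A,(P**2).sum(1),rcond=None)[0]
r=np.sqrt(s[2]+s[:2]@s[:2]);print("axis",s[:2],"r",r,np.sort(np.degrees(np.arctan2(*(P-s[:2]).T[::-1]))))
print("cup",plane("top",(161,273),.094),"bar",plane("top",(171,229),.166))
E
```

```text
scene [470.315  163.0079] 127
scene [401.4628 167.1074] 121
scene [482.7262 182.6548] 168
scene [409.9933 187.62  ] 150
scene [452.4695 196.4573] 164
scene [230.4151 246.5346] 159
scene [233.3298 263.2618] 191
scene [215.6786 310.2366] 224
top [188.697 187.803] 66
top [142.8197 192.377 ] 61
top [446.209  194.5522] 67
top [215.3286 224.4857] 70
top [417.7647 225.9412] 85
top [122.1233 234.0137] 73
top [195.7432 266.6757] 74
top [403.4247 271.5753] 73
[470.315  163.0079] [122.1233 234.0137] [0.5654 0.3013 0.1339] 0.0031209966790443416
[401.4628 167.1074] [195.7432 266.6757] [0.5183 0.191  0.1348] 0.001904769151163206
[482.7262 182.6548] [142.8197 192.377 ] [0.6281 0.2725 0.1354] 0.003109860901002616
[409.9933 187.62  ] [215.3286 224.4857] [0.5813 0.1633 0.1354] 0.002388003361482307
[409.9933 187.62  ] [195.7432 266.6757] [0.5226 0.2036 0.092 ] 0.007085836645573154
[452.4695 196.4573] [188.697 187.803] [0.636  0.2044 0.1351] 0.0028889225981695967
[230.4151 246.5346] [417.7647 225.9412] [ 0.5828 -0.1396  0.1343] 0.0037428867333434584
[230.4151 246.5346] [403.4247 271.5753] [ 0.517  -0.1236  0.0853] 0.00048311692278709057
[233.3298 263.2618] [417.7647 225.9412] [ 0.5866 -0.1423  0.1084] 0.00040721865081713807
[233.3298 263.2618] [403.4247 271.5753] [ 0.5191 -0.1261  0.0549] 0.005243695057476826
[215.6786 310.2366] [446.209  194.5522] [ 0.6402 -0.1911  0.086 ] 0.0018643077270177094
axis [0.5733 0.2326] r 0.06883613585760576 [-142.7994  -83.0211  -23.6301   36.1729   96.129 ]
cup [0.5103 0.2535 0.094 ] bar [0.5711 0.2224 0.166 ]
```

```bash
cat >> h.py <<'E'
def cur():
    o=get_obs();return o["eef_pos"],R.from_quat(o["ee_rot"])
def down(yaw):  # tool down, x at yaw deg
    c,s=np.cos(np.radians(yaw)),np.sin(np.radians(yaw));return R.from_matrix(np.array([[c,s,0],[s,-c,0],[0,0,-1]]))
def plan(p1,r1,n,p0=None,r0=None,q=1):
    p,r=cur() if p0 is None else (p0,r0)
    for k in range(n):
        m=n-k; dl=r.inv().apply((p1-p)/m)*1000; da=np.degrees((r.inv()*r1).as_rotvec())/m
        dl=np.round(dl,q);da=np.round(da,q); print((dl+0).tolist(),(da+0).tolist())
        p=p+r.apply(dl/1000); r=r*R.from_rotvec(np.radians(da))
    return p,r
h=np.array([.480,.877,0]);row=np.array([.877,-.480,0])
def frame(z,y):
    z=z/np.linalg.norm(z);x=np.cross(y,z);x/=np.linalg.norm(x);return R.from_matrix(np.c_[x,np.cross(z,x),z])
lean=.645
u=np.sin(lean)*h/np.linalg.norm(h)+np.array([0,0,np.cos(lean)])
RG=frame(-u,row)
cap=np.array([.5866,-.1423,.1084])
AX=np.array([.5733,.2326]);CUPYAW=156.6
E
python3 - <<'E'
from h import *
plan(cap+.13*u,RG,20)
E
```

```text
[27.3, -16.9, 0.8] [-0.6, -1.8, -1.8]
[27.8, -16.0, -0.2] [-0.6, -1.8, -1.9]
[28.3, -15.1, -1.3] [-0.6, -1.8, -1.8]
[28.7, -14.2, -2.3] [-0.6, -1.8, -1.8]
[29.1, -13.3, -3.4] [-0.6, -1.8, -1.9]
[29.4, -12.2, -4.4] [-0.6, -1.8, -1.8]
[29.6, -11.3, -5.5] [-0.6, -1.8, -1.9]
[29.7, -10.2, -6.5] [-0.6, -1.8, -1.8]
[29.8, -9.2, -7.6] [-0.6, -1.8, -1.8]
[29.8, -8.2, -8.6] [-0.6, -1.8, -1.9]
[29.8, -7.1, -9.6] [-0.7, -1.8, -1.8]
[29.7, -6.0, -10.6] [-0.6, -1.8, -1.9]
[29.5, -5.0, -11.6] [-0.7, -1.8, -1.8]
[29.3, -3.9, -12.6] [-0.6, -1.7, -1.9]
[29.0, -2.8, -13.5] [-0.7, -1.8, -1.8]
[28.7, -1.7, -14.5] [-0.6, -1.7, -1.9]
[28.3, -0.6, -15.3] [-0.7, -1.8, -1.8]
[27.7, 0.5, -16.2] [-0.6, -1.7, -1.9]
[27.2, 1.6, -17.0] [-0.7, -1.8, -1.8]
[26.7, 2.6, -17.8] [-0.6, -1.7, -1.9]
```

{"fn": "arm_command", "kwargs": {
  "linear": [
    [27.3, -16.9, 0.8],
    [27.8, -16, -0.2],
    [28.3, -15.1, -1.3],
    [28.7, -14.2, -2.3],
    [29.1, -13.3, -3.4]
  ],
  "angular": [
    [-0.6, -1.8, -1.8],
    [-0.6, -1.8, -1.9],
    [-0.6, -1.8, -1.8],
    [-0.6, -1.8, -1.8],
    [-0.6, -1.8, -1.9]
  ],
  "gripper": [60, 60, 60, 60, 60]
}}

```text
time_s: 0.65
eef_pos: [0.3467, -0.4663, 0.2244]
ee_rot: [0.957, 0.277, -0.072, 0.041]
force: [0.8, 0.1, 0.1]
gripper_width: 0.06
grip_force: 0.0
```

{"fn": "arm_command", "kwargs": {
  "linear": [
    [29.4, -12.2, -4.4],
    [29.6, -11.3, -5.5],
    [29.7, -10.2, -6.5],
    [29.8, -9.2, -7.6],
    [29.8, -8.2, -8.6]
  ],
  "angular": [
    [-0.6, -1.8, -1.8],
    [-0.6, -1.8, -1.9],
    [-0.6, -1.8, -1.8],
    [-0.6, -1.8, -1.8],
    [-0.6, -1.8, -1.9]
  ],
  "gripper": [60, 60, 60, 60, 60]
}}

```text
time_s: 1.15
eef_pos: [0.4394, -0.3353, 0.2205]
ee_rot: [0.922, 0.35, -0.143, 0.082]
force: [-0.1, -0.6, -0.3]
gripper_width: 0.0599
grip_force: 0.0
```

{"fn": "arm_command", "kwargs": {
  "linear": [
    [29.8, -7.1, -9.6],
    [29.7, -6, -10.6],
    [29.5, -5, -11.6],
    [29.3, -3.9, -12.6],
    [29, -2.8, -13.5]
  ],
  "angular": [
    [-0.7, -1.8, -1.8],
    [-0.6, -1.8, -1.9],
    [-0.7, -1.8, -1.8],
    [-0.6, -1.7, -1.9],
    [-0.7, -1.8, -1.8]
  ],
  "gripper": [60, 60, 60, 60, 60]
}}

```text
time_s: 1.65
eef_pos: [0.532, -0.2043, 0.2163]
ee_rot: [0.874, 0.42, -0.21, 0.124]
force: [1.3, -0.2, 0.7]
gripper_width: 0.0601
grip_force: 0.0
```

{"fn": "arm_command", "kwargs": {
  "linear": [
    [28.7, -1.7, -14.5],
    [28.3, -0.6, -15.3],
    [27.7, 0.5, -16.2],
    [27.2, 1.6, -17],
    [26.7, 2.6, -17.8]
  ],
  "angular": [
    [-0.6, -1.7, -1.9],
    [-0.7, -1.8, -1.8],
    [-0.6, -1.7, -1.9],
    [-0.7, -1.8, -1.8],
    [-0.6, -1.7, -1.9]
  ],
  "gripper": [60, 60, 60, 60, 60]
}}

```text
time_s: 2.15
eef_pos: [0.6248, -0.073, 0.2122]
ee_rot: [0.815, 0.484, -0.273, 0.162]
force: [0.0, -0.3, 0.2]
gripper_width: 0.0601
grip_force: 0.0
```

Run:
```python
from h import *
o=get_obs();p,r=cur();print(o["time_s"],p,o["joints"]); print(cap+.13*u-p, (r.inv()*RG).as_rotvec()*57.3)
im=camera("wrist");cv2.imwrite("pics/w1.png",im[:,:,::-1])
for c,a,_ in red(im): print(c,a)
I=camera_info("wrist");H=I["hand_eye"];q=H[:3,:3].T@(r.inv().apply(cap-p)-H[:3,3]);q=I["camera_matrix"]@q;print("pred",q[:2]/q[2])
```

```text
2.15 [ 0.6248 -0.073   0.2122] [-0.0344  0.6809 -0.2205  1.4548  0.5998  1.5217 -0.9253]
[-0.0007 -0.0007  0.0001] [0.0343 0.0945 0.0905]
[241.3567 235.2293] 157
[393.0982 235.4417] 163
[317.235 242.64 ] 200
pred [317.8667 240.1036]
```

View pics/w1.png

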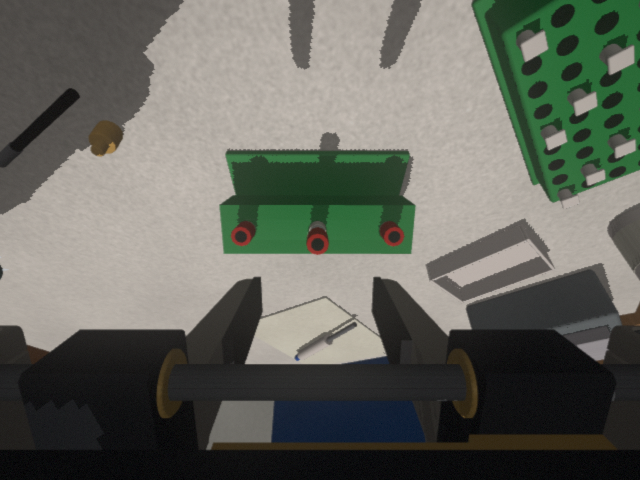

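Wrist view: the three caps are at (241,235), (317,243) and (393,235). The long tube is in the middle, between the open fingers, within about 2 mm of the prediction. I'll check the cap's top ring for the remaining x offset and plan the approach.

Run:
```python
from h import *
p,r=cur();im=cv2.imread("pics/w1.png")[:,:,::-1]
I=camera_info("wrist");H=I["hand_eye"]
def pj(X):
    q=H[:3,:3].T@(r.inv().apply(X-p)-H[:3,3]);q=I["camera_matrix"]@q;return q[:2]/q[2]
print("top",pj(cap+.012*u),"cen",pj(cap),"bot",pj(cap-.012*u), "px/mm",339/ .30/1000)
c,a,m=[b for b in red(im) if abs(b[0][0]-317)<8][0]
ys,xs=np.nonzero(m);print(xs.min(),xs.max(),ys.min(),ys.max())
print(im[225:258,317])
plan(cap-.002*u,RG,10)
```

```text
top [319.1861 251.6727] cen [319.0389 247.8353] bot [318.9027 244.2827] px/mm 1.13
307 327 233 253
[[ 81  82  77]
 [ 79  78  74]
 [ 70  51  44]
 [ 63  35  27]
 [ 64  36  27]
 [ 62  32  25]
 [ 67  38  32]
 [ 65  34  29]
 [ 85  38  32]
 [129  44  38]
 [135  45  37]
 [138  46  40]
 [131  45  39]
 [ 69  42  35]
 [ 44  44  39]
 [ 37  42  36]
 [ 39  40  36]
 [ 41  43  38]
 [ 39  41  35]
 [ 41  42  37]
 [ 41  43  39]
 [ 41  42  36]
 [ 42  44  39]
 [ 42  44  40]
 [ 43  43  39]
 [ 67  46  41]
 [136  52  47]
 [145  52  47]
 [148  55  50]
 [160  89  82]
 [171 158 150]
 [172 167 158]
 [173 167 159]]
[-0.8, 0.1, 13.5] [0.0, 0.0, 0.1]
[-0.8, 0.1, 13.5] [0.0, 0.0, 0.1]
[-0.9, 0.1, 13.5] [0.0, 0.0, 0.1]
[-0.8, 0.1, 13.5] [0.0, 0.0, 0.0]
[-0.9, 0.1, 13.5] [0.0, 0.0, 0.1]
[-0.8, 0.1, 13.5] [0.0, 0.0, 0.0]
[-0.9, 0.0, 13.6] [0.1, 0.0, 0.1]
[-0.8, 0.1, 13.5] [0.0, -0.1, 0.0]
[-0.8, 0.1, 13.6] [0.1, 0.0, 0.1]
[-0.9, 0.1, 13.6] [0.0, -0.1, 0.0]
```

{"fn": "arm_command", "kwargs": {
  "linear": [
    [0, 0, 0],
    [0, 0, 0],
    [0, 0, 0],
    [0, 0, 0],
    [0, 0, 0]
  ],
  "angular": [
    [0, 0, 0],
    [0, 0, 0],
    [0, 0, 0],
    [0, 0, 0],
    [0, 0, 0]
  ],
  "gripper": [50, 50, 50, 50, 50]
}}

```text
time_s: 2.7
eef_pos: [0.6241, -0.0752, 0.2131]
ee_rot: [0.816, 0.483, -0.273, 0.162]
force: [0.7, -0.2, 0.8]
gripper_width: 0.05
grip_force: 0.0
```

Run:
```python
from h import *
print(get_obs()["qd"])
plan(cap-.002*u,RG,10)
```

```text
[-0.0051  0.0024 -0.0046 -0.0031  0.0002  0.0025  0.0017]
[0.2, -0.1, 13.2] [0.0, 0.0, 0.0]
[0.2, -0.1, 13.2] [0.0, 0.0, 0.0]
[0.1, -0.1, 13.2] [0.0, 0.0, 0.0]
[0.2, -0.1, 13.2] [0.0, 0.0, 0.0]
[0.1, 0.0, 13.2] [0.0, 0.0, 0.0]
[0.2, -0.1, 13.2] [0.0, 0.0, 0.0]
[0.1, 0.0, 13.2] [0.0, 0.0, 0.0]
[0.2, -0.1, 13.1] [0.0, 0.0, 0.0]
[0.1, 0.0, 13.2] [0.0, 0.0, -0.1]
[0.2, -0.1, 13.1] [0.0, 0.0, 0.0]
```

{"fn": "arm_command", "kwargs": {
  "linear": [
    [0.3, -0.1, 20],
    [0.3, -0.1, 25],
    [0.3, -0.1, 25],
    [0.2, -0.1, 20],
    [0.1, -0.1, 14]
  ],
  "angular": [
    [0, 0, 0],
    [0, 0, 0],
    [0, 0, 0],
    [0, 0, 0],
    [0, 0, 0]
  ],
  "gripper": [46, 46, 46, 46, 46]
}}

```text
time_s: 3.2
eef_pos: [0.5934, -0.1294, 0.128]
ee_rot: [0.816, 0.483, -0.273, 0.162]
force: [0.5, 0.4, 0.4]
gripper_width: 0.0464
grip_force: 0.0
```

{"fn": "arm_command", "kwargs": {
  "linear": [
    [0.1, -0.1, 12],
    [0.1, 0, 8],
    [0.1, 0, 5],
    [0, 0, 2.6],
    [0, 0, 0]
  ],
  "angular": [
    [0, 0, 0],
    [0, 0, 0],
    [0, 0, 0],
    [0, 0, 0],
    [0, 0, 0]
  ],
  "gripper": [46, 46, 46, 46, 46]
}}

```text
time_s: 3.7
eef_pos: [0.5866, -0.142, 0.1066]
ee_rot: [0.816, 0.484, -0.272, 0.162]
force: [0.4, -0.1, 0.2]
gripper_width: 0.046
grip_force: 0.0
```

Run:
```python
from h import *
p,r=cur();print(get_obs()["force"],r.inv().apply(cap-.002*u-p)*1e3,(r.inv()*RG).as_rotvec()*57.3)
im=camera("wrist");cv2.imwrite("pics/w2.png",im[60:440,120:520,::-1])
for c,a,_ in red(im): print(c,a)
I=camera_info("wrist");H=I["hand_eye"]
def pj(X):
    q=H[:3,:3].T@(r.inv().apply(X-p)-H[:3,3]);q=I["camera_matrix"]@q;return q[:2]/q[2]
print("top",pj(cap+.012*u),"cen",pj(cap))
```

```text
[ 0.4389 -0.0778  0.2052] [-1.2728  0.1239  0.6927] [ 0.0433 -0.0088  0.0031]
[189.7432 295.0981] 479
[446.2599 294.9435] 531
[318.9128 318.7414] 665
top [319.8802 319.8641] cen [319.6432 308.301 ]
```

View pics/w2.png

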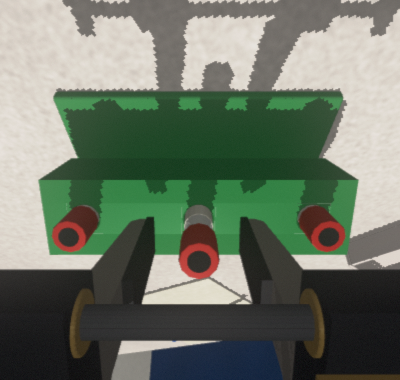

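The cap top is at full-frame (319,322), centred between the fingers and about 2 mm off in tool -x. I'll shift by that and close.

{"fn": "arm_command", "kwargs": {
  "linear": [
    [-1, 0, 0],
    [-1, 0, 0.5],
    [0, 0, 0],
    [0, 0, 0],
    [0, 0, 0]
  ],
  "angular": [
    [0, 0, 0],
    [0, 0, 0],
    [0, 0, 0],
    [0, 0, 0],
    [0, 0, 0]
  ],
  "gripper": [46, 46, 30, 14, 10],
  "force": 15
}}

```text
time_s: 4.25
eef_pos: [0.5855, -0.1438, 0.1074]
ee_rot: [0.816, 0.484, -0.273, 0.162]
force: [-0.9, -0.2, -1.2]
gripper_width: 0.024
grip_force: 0.0
```

{"fn": "arm_command", "kwargs": {
  "linear": [
    [0, 0, 0],
    [0, 0, 0],
    [0, 0, 0],
    [0, 0, 0],
    [0, 0, 0]
  ],
  "angular": [
    [0, 0, 0],
    [0, 0, 0],
    [0, 0, 0],
    [0, 0, 0],
    [0, 0, 0]
  ],
  "gripper": [10, 10, 10, 10, 10]
}}

```text
time_s: 4.75
eef_pos: [0.5856, -0.1439, 0.1074]
ee_rot: [0.816, 0.484, -0.272, 0.162]
force: [1.2, -0.3, 0.3]
gripper_width: 0.0184
grip_force: 15.0
```

{"fn": "arm_command", "kwargs": {
  "linear": [
    [0, 0, -4],
    [0, 0, -8],
    [0, 0, -12],
    [0, 0, -14],
    [0, 0, -14]
  ],
  "angular": [
    [0, 0, 0],
    [0, 0, 0],
    [0, 0, 0],
    [0, 0, 0],
    [0, 0, 0]
  ],
  "gripper": [10, 10, 10, 10, 10]
}}

```text
time_s: 5.25
eef_pos: [0.6011, -0.1151, 0.1502]
ee_rot: [0.816, 0.484, -0.272, 0.162]
force: [-0.0, 0.2, -1.1]
gripper_width: 0.0184
grip_force: 15.0
```

{"fn": "arm_command", "kwargs": {
  "linear": [
    [0, 0, -14],
    [0, 0, -12],
    [0, 0, -8],
    [0, 0, -4],
    [0, 0, 0]
  ],
  "angular": [
    [0, 0, 0],
    [0, 0, 0],
    [0, 0, 0],
    [0, 0, 0],
    [0, 0, 0]
  ],
  "gripper": [10, 10, 10, 10, 10]
}}

```text
time_s: 5.75
eef_pos: [0.6117, -0.0961, 0.1795]
ee_rot: [0.816, 0.484, -0.272, 0.162]
force: [0.0, 0.0, -0.1]
gripper_width: 0.0183
grip_force: 15.0
```

Run:
```python
from h import *
c=np.array([*(AX+.068*np.array([np.cos(np.radians(CUPYAW)),np.sin(np.radians(CUPYAW))])),.094]);print("cup",c,get_obs()["joints"])
im=camera("wrist");cv2.imwrite("pics/w3.png",im[60:440,120:520,::-1])
# hover: grasp offset: foot ~ 88 mm below TCP; foot at 40 mm above rim
P=c+[0,0,.04+.09]
print(P);plan(P,down(CUPYAW),20)
```

```text
cup [0.5109 0.2596 0.094 ] [-0.0064  0.6896 -0.2122  1.5207  0.6168  1.4441 -0.9413]
[0.5109 0.2596 0.224 ]
[9.2, -12.9, -9.7] [-1.5, 1.4, -4.6]
[10.4, -11.9, -9.8] [-1.5, 1.4, -4.6]
[11.6, -10.8, -9.9] [-1.5, 1.4, -4.6]
[12.6, -9.5, -9.8] [-1.5, 1.4, -4.6]
[13.6, -8.2, -9.7] [-1.5, 1.4, -4.6]
[14.4, -6.8, -9.6] [-1.5, 1.4, -4.6]
[15.2, -5.4, -9.4] [-1.5, 1.4, -4.6]
[15.8, -3.9, -9.1] [-1.5, 1.4, -4.6]
[16.2, -2.4, -8.8] [-1.5, 1.4, -4.6]
[16.6, -0.9, -8.5] [-1.5, 1.4, -4.6]
[16.8, 0.7, -8.1] [-1.6, 1.4, -4.6]
[16.9, 2.3, -7.6] [-1.5, 1.4, -4.6]
[16.8, 3.8, -7.1] [-1.6, 1.4, -4.6]
[16.6, 5.4, -6.6] [-1.5, 1.4, -4.6]
[16.3, 6.8, -6.0] [-1.5, 1.3, -4.6]
[15.8, 8.3, -5.5] [-1.6, 1.4, -4.6]
[15.2, 9.7, -4.8] [-1.5, 1.3, -4.5]
[14.5, 10.9, -4.2] [-1.6, 1.4, -4.6]
[13.6, 12.2, -3.6] [-1.5, 1.3, -4.5]
[12.7, 13.3, -2.9] [-1.6, 1.4, -4.6]
```

View pics/w3.png

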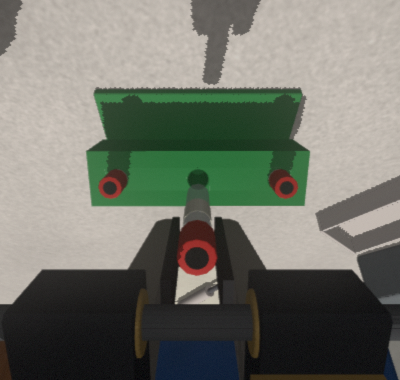

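Tube held and clear of its seat, cap at crop (198,255). I'll carry it over high, above 0.25 m where it crosses the wheel's tubes.

```bash
cat >> h.py <<'E'
def splan(p1,r1,n,zf=1.0,q=1):
    p0,r0=cur();p,r=p0.copy(),r0;w=(r0.inv()*r1).as_rotvec();L=[];A=[]
    for k in range(1,n+1):
        t=k/n;s=t*t*(3-2*t);sz=min(1,zf*s)
        P=p0+np.r_[s,s,sz]*(p1-p0);Q=r0*R.from_rotvec(s*w)
        dl=np.round(r.inv().apply(P-p)*1000,q)+0;da=np.round(np.degrees((r.inv()*Q).as_rotvec()),q)+0
        p=p+r.apply(dl/1000);r=r*R.from_rotvec(np.radians(da));L.append(dl.tolist());A.append(da.tolist())
    for k in range(0,n,5): print(L[k:k+5],A[k:k+5])
E
python3 - <<'E'
from h import *
splan(np.array([.5109,.2596,.28]),down(CUPYAW),20,1.8)
E
```

```text
[[0.7, -1.9, -2.2], [2.2, -5.3, -6.3], [3.9, -8.2, -10.1], [5.8, -10.2, -13.3], [8.2, -11.5, -16.3]] [[-0.2, 0.2, -0.7], [-0.7, 0.6, -1.9], [-1.0, 0.9, -3.0], [-1.3, 1.2, -3.9], [-1.6, 1.5, -4.8]]
[[11.0, -11.8, -18.6], [13.7, -11.1, -20.6], [16.6, -9.4, -21.8], [18.9, -7.0, -22.4], [20.8, -3.8, -22.4]] [[-1.8, 1.6, -5.5], [-2.0, 1.9, -6.0], [-2.2, 1.9, -6.5], [-2.2, 2.1, -6.7], [-2.3, 2.1, -6.8]]
[[23.0, 0.1, -18.4], [25.5, 4.9, -7.7], [24.0, 7.8, -6.4], [21.6, 10.0, -4.7], [18.8, 11.2, -3.4]] [[-2.3, 2.1, -6.9], [-2.2, 2.0, -6.7], [-2.2, 2.0, -6.4], [-2.0, 1.8, -6.0], [-1.8, 1.7, -5.5]]
[[15.4, 11.4, -2.2], [12.0, 10.5, -1.2], [8.5, 8.7, -0.6], [5.1, 5.7, -0.1], [1.7, 2.1, 0.0]] [[-1.6, 1.4, -4.8], [-1.4, 1.2, -4.0], [-1.0, 0.9, -3.0], [-0.6, 0.6, -1.9], [-0.2, 0.2, -0.6]]
```

{"fn": "arm_command", "kwargs": {
  "linear": [
    [0.7, -1.9, -2.2],
    [2.2, -5.3, -6.3],
    [3.9, -8.2, -10.1],
    [5.8, -10.2, -13.3],
    [8.2, -11.5, -16.3]
  ],
  "angular": [
    [-0.2, 0.2, -0.7],
    [-0.7, 0.6, -1.9],
    [-1.0, 0.9, -3.0],
    [-1.3, 1.2, -3.9],
    [-1.6, 1.5, -4.8]
  ],
  "gripper": [10, 10, 10, 10, 10]
}}

```text
time_s: 6.3
eef_pos: [0.5951, -0.0402, 0.2076]
ee_rot: [0.75, 0.6, -0.239, 0.141]
force: [0.5, -0.5, -0.8]
gripper_width: 0.0184
grip_force: 15.0
```

{"fn": "arm_command", "kwargs": {
  "linear": [
    [11.0, -11.8, -18.6],
    [13.7, -11.1, -20.6],
    [16.6, -9.4, -21.8],
    [18.9, -7.0, -22.4],
    [20.8, -3.8, -22.4]
  ],
  "angular": [
    [-1.8, 1.6, -5.5],
    [-2.0, 1.9, -6.0],
    [-2.2, 1.9, -6.5],
    [-2.2, 2.1, -6.7],
    [-2.3, 2.1, -6.8]
  ],
  "gripper": [10, 10, 10, 10, 10]
}}

```text
time_s: 6.8
eef_pos: [0.5602, 0.0831, 0.2709]
ee_rot: [0.56, 0.81, -0.15, 0.089]
force: [0.2, 0.3, -0.9]
gripper_width: 0.0185
grip_force: 15.0
```

{"fn": "arm_command", "kwargs": {
  "linear": [
    [23.0, 0.1, -18.4],
    [25.5, 4.9, -7.7],
    [24.0, 7.8, -6.4],
    [21.6, 10.0, -4.7],
    [18.8, 11.2, -3.4]
  ],
  "angular": [
    [-2.3, 2.1, -6.9],
    [-2.2, 2.0, -6.7],
    [-2.2, 2.0, -6.4],
    [-2.0, 1.8, -6.0],
    [-1.8, 1.7, -5.5]
  ],
  "gripper": [10, 10, 10, 10, 10]
}}

```text
time_s: 7.3
eef_pos: [0.5255, 0.2054, 0.2806]
ee_rot: [0.32, 0.946, -0.048, 0.029]
force: [0.4, -0.3, -0.0]
gripper_width: 0.0187
grip_force: 15.0
```

{"fn": "arm_command", "kwargs": {
  "linear": [
    [15.4, 11.4, -2.2],
    [12.0, 10.5, -1.2],
    [8.5, 8.7, -0.6],
    [5.1, 5.7, -0.1],
    [1.7, 2.1, 0.0]
  ],
  "angular": [
    [-1.6, 1.4, -4.8],
    [-1.4, 1.2, -4.0],
    [-1.0, 0.9, -3.0],
    [-0.6, 0.6, -1.9],
    [-0.2, 0.2, -0.6]
  ],
  "gripper": [10, 10, 10, 10, 10]
}}

```text
time_s: 7.8
eef_pos: [0.5105, 0.2601, 0.2802]
ee_rot: [0.202, 0.979, -0.0, 0.0]
force: [0.2, -0.1, 0.1]
gripper_width: 0.0184
grip_force: 15.0
```

Run:
```python
from h import *
p,r=cur();o=get_obs();print(o["joints"],r.inv().apply(np.array([.5109,.2596,.28])-p)*1e3,(r.inv()*down(CUPYAW)).as_rotvec()*57.3)
a=camera("wrist");b=camera("scene");
cv2.imwrite("pics/s4.png",b[:,:,::-1]);cv2.imwrite("pics/w4.png",a[:,:,::-1])
v=np.hstack([a[40:440,160:480],cv2.resize(b[60:260,360:560],(400,400))]);cv2.imwrite("pics/m4.png",v[:,:,::-1])
```

```text
[ 0.1034  0.4171 -0.8228  1.6998  0.3292  1.1691  0.3566] [-0.5526 -0.2875  0.1918] [-0.0042  0.0391  0.0898]
```

View pics/m4.png

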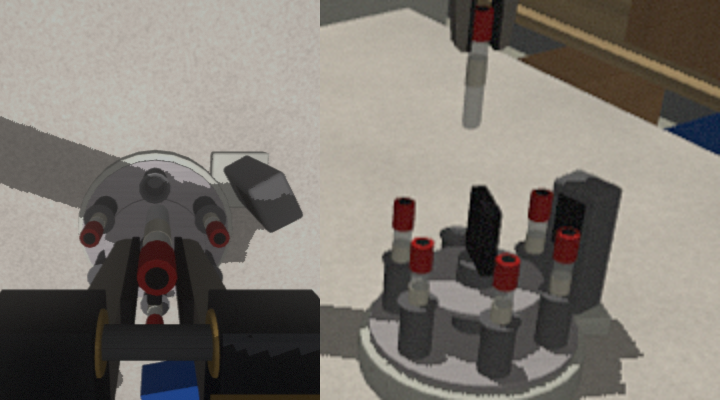

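Left half (wrist): empty cup at full-frame about (315,222), held cap at (317,308). Right half (scene): the tube hangs over the wheel parallel to the other tubes, foot at about scene (436,123). I'll check these against predictions.

Run:
```python
from h import *
p,r=cur();I=camera_info("wrist");H=I["hand_eye"];K=I["camera_matrix"]
def pj(X):
    q=K@(H[:3,:3].T@(r.inv().apply(X-p)-H[:3,3]));return q[:2]/q[2]
def wray(px,z):
    d=r.apply(H[:3,:3]@np.linalg.solve(K,[*px,1]));C=p+r.apply(H[:3,3]);return C+d*(z-C[2])/d[2]
cup=np.array([.5109,.2596,.094])
print("cup pred",pj(cup),"meas",wray((315,222),.094))
a=cv2.imread("pics/w4.png");b=cv2.imread("pics/s4.png")
for nm,im,f in(("w",a[:,:,::-1],pj),("s",b[:,:,::-1],lambda X:proj("scene",X))):
    print(nm,"top",f(p+[0,0,.014]),"foot",f(p-[0,0,.086]),"capc",f(p+[0,0,.002]))
    print([(c,n) for c,n,_ in red(im)])
z=cv2.resize(a[185:330,255:375],(720,870))[:600]
z2=cv2.resize(b[60:140,410:460],(375,600))
cv2.imwrite("pics/m5.png",np.hstack([z[:,:425] if 0 else cv2.resize(a[190:320,265:370],(425,526)),z2[:526]]))
```

```text
cup pred [317.4736 227.6478] meas [0.5044 0.2596 0.094 ]
w top [318.0885 321.8135] foot [317.6391 256.8596] capc [318.0074 310.1007]
[(array([378.4485, 276.5221]), np.int32(136)), (array([255.4074, 275.5185]), np.int32(27)), (array([316.4323, 315.8436]), np.int32(569))]
s top [441.1035  65.2113] foot [435.0708 124.0205] capc [440.3367  72.686 ]
[(array([441.2126,  72.4094]), np.int32(127)), (array([470.5804, 163.5446]), np.int32(112)), (array([401.6869, 168.    ]), np.int32(99)), (array([482.8165, 183.2278]), np.int32(158)), (array([410.1509, 187.7862]), np.int32(159)), (array([452.7627, 196.1695]), np.int32(177)), (array([230.375 , 246.5938]), np.int32(160)), (array([215.7004, 310.3216]), np.int32(227))]
```

View pics/m5.png

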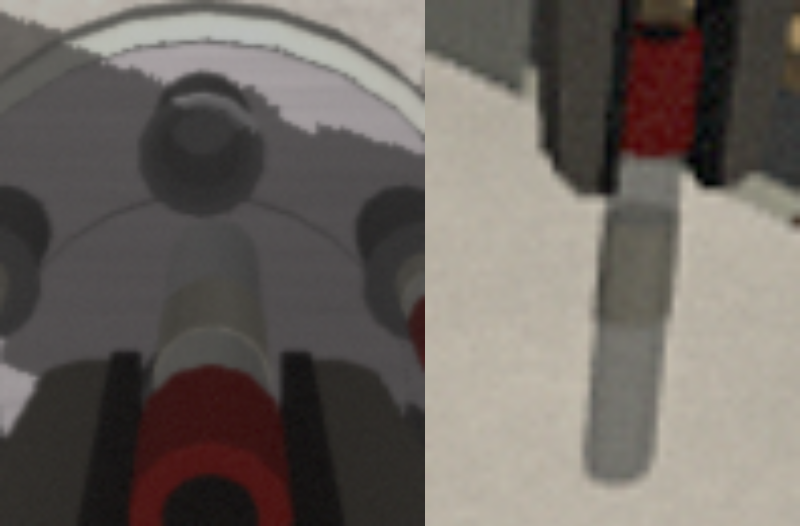

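The tube hangs straight: its foot matches the prediction within 1 px in both views. The rim centre at wrist (315,228) is about 2.7 mm off in tool -y, so I'll apply part of that, lower to just above the rim and compare directly.

{"fn": "arm_command", "kwargs": {
  "linear": [
    [0, -0.5, 6],
    [0, -0.5, 14],
    [0, -0.5, 18],
    [0, 0, 18],
    [0, 0, 15]
  ],
  "angular": [
    [0, 0, 0],
    [0, 0, 0],
    [0, 0, 0],
    [0, 0, 0],
    [0, 0, 0]
  ],
  "gripper": [10, 10, 10, 10, 10]
}}

```text
time_s: 8.4
eef_pos: [0.51, 0.2575, 0.207]
ee_rot: [0.203, 0.979, -0.001, -0.0]
force: [-0.5, -0.3, -1.3]
gripper_width: 0.0186
grip_force: 15.0
```

{"fn": "arm_command", "kwargs": {
  "linear": [
    [0, 0, 11],
    [0, 0, 6],
    [0, 0, 3],
    [0, 0, 0],
    [0, 0, 0]
  ],
  "angular": [
    [0, 0, 0],
    [0, 0, 0],
    [0, 0, 0],
    [0, 0, 0],
    [0, 0, 0]
  ],
  "gripper": [10, 10, 10, 10, 10]
}}

```text
time_s: 8.9
eef_pos: [0.5109, 0.2586, 0.1897]
ee_rot: [0.203, 0.979, 0.0, 0.001]
force: [0.2, 0.2, -0.1]
gripper_width: 0.0184
grip_force: 15.0
```

Run:
```python
from h import *
p,r=cur();print(p,get_obs()["force"]);I=camera_info("wrist");H=I["hand_eye"];K=I["camera_matrix"]
def pj(X):
    q=K@(H[:3,:3].T@(r.inv().apply(X-p)-H[:3,3]));return q[:2]/q[2]
cup=np.array([.5109,.2596,.094]);print("cup",pj(cup),"foot",pj(p-[0,0,.086]),"foot at rim z",pj(np.r_[p[:2],.094]))
a=camera("wrist");b=camera("scene");t=camera("top")
for n,i in(("w6",a),("s6",b),("t6",t)): cv2.imwrite(f"pics/{n}.png",i[:,:,::-1])
print("scene: cup",proj("scene",cup),"foot",proj("scene",p-[0,0,.086]))
v=np.hstack([cv2.resize(a[190:320,265:370],(450,557)),cv2.resize(b[110:230,390:460],(325,557))]);cv2.imwrite("pics/m6.png",v[:,:,::-1])
```

```text
[0.5109 0.2586 0.1897] [ 0.2072  0.2442 -0.1394]
cup [318.7177 252.5582] foot [317.4952 256.7947] foot at rim z [317.4585 253.0192]
scene: cup [429.7716 175.8455] foot [429.7727 171.227 ]
```

View pics/m6.png

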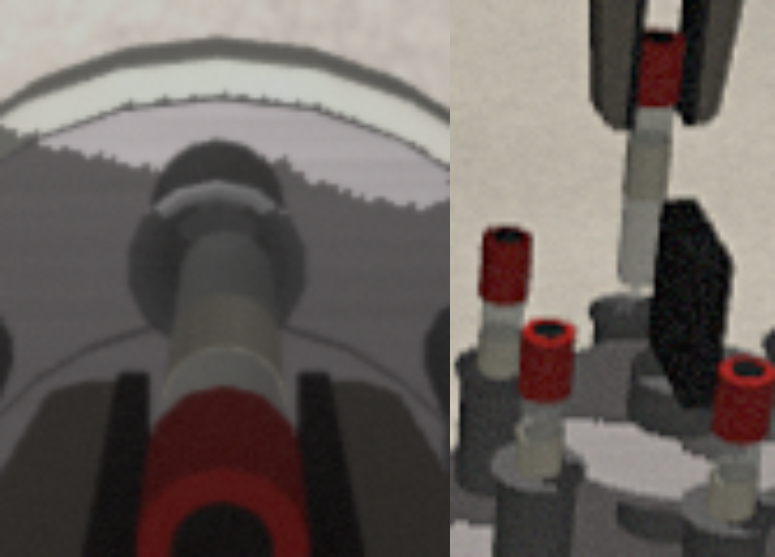

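Wrist: rim centre at crop x≈216 against the foot at 226, which is 1.8 mm in tool -y. Scene: rim about 630 against the foot at 637, about 2.5 mm the same way. I'll correct by -2.2 mm in y and lower slowly while watching the force.

{"fn": "arm_command", "kwargs": {
  "linear": [
    [0.4, -1.2, 0],
    [0, -1, 1],
    [0, 0, 4],
    [0, 0, 4],
    [0, 0, 4]
  ],
  "angular": [
    [0, 0, 0],
    [0, 0, 0],
    [0, 0, 0],
    [0, 0, 0],
    [0, 0, 0]
  ],
  "gripper": [10, 10, 10, 10, 10]
}}

```text
time_s: 9.55
eef_pos: [0.5092, 0.2563, 0.1756]
ee_rot: [0.203, 0.979, -0.0, 0.0]
force: [0.1, -0.8, 0.1]
gripper_width: 0.0185
grip_force: 15.0
```

{"fn": "arm_command", "kwargs": {
  "linear": [
    [0, 0, 3],
    [0, 0, 3],
    [0, 0, 3],
    [0, 0, 3],
    [0, 0, 3]
  ],
  "angular": [
    [0, 0, 0],
    [0, 0, 0],
    [0, 0, 0],
    [0, 0, 0],
    [0, 0, 0]
  ],
  "gripper": [10, 10, 10, 10, 10]
}}

```text
time_s: 10.05
eef_pos: [0.5098, 0.2564, 0.1611]
ee_rot: [0.203, 0.979, 0.0, 0.001]
force: [1.5, -0.3, 0.4]
gripper_width: 0.0184
grip_force: 15.0
```

Run:
```python
from h import *
p,r=cur();o=get_obs();print(p,o["force"],o["wrist_torque"],(r.inv()*down(CUPYAW)).as_rotvec()*57.3)
```

```text
[0.5098 0.2564 0.1611] [ 1.4704 -0.2572  0.4266] [-0.0376 -0.7202 -0.0031] [ 0.0292  0.0842 -0.0417]
```

{"fn": "arm_command", "kwargs": {
  "linear": [
    [-0.5, 0.2, 0],
    [-0.4, 0.1, 2],
    [0, 0, 3],
    [0, 0, 3],
    [0, 0, 3]
  ],
  "angular": [
    [0, 0, 0],
    [0, 0, 0],
    [0, 0, 0],
    [0, 0, 0],
    [0, 0, 0]
  ],
  "gripper": [10, 10, 10, 10, 10]
}}

```text
time_s: 10.55
eef_pos: [0.5103, 0.2564, 0.1499]
ee_rot: [0.203, 0.979, -0.0, 0.0]
force: [1.9, -0.4, 0.2]
gripper_width: 0.0187
grip_force: 15.0
```

Run:
```python
from h import *
p,r=cur();o=get_obs();print(p,o["force"],o["wrist_torque"])
```

```text
[0.5103 0.2564 0.1499] [ 1.9141 -0.4498  0.1686] [ 0.0614 -0.5272  0.018 ]
```

{"fn": "arm_command", "kwargs": {
  "linear": [
    [-0.6, 0.2, 0],
    [-0.4, 0.1, 2],
    [0, 0, 3],
    [0, 0, 3],
    [0, 0, 2]
  ],
  "angular": [
    [0, 0, 0],
    [0, 0, 0],
    [0, 0, 0],
    [0, 0, 0],
    [0, 0, 0]
  ],
  "gripper": [10, 10, 10, 10, 10]
}}

```text
time_s: 11.05
eef_pos: [0.5111, 0.2562, 0.1397]
ee_rot: [0.203, 0.979, -0.0, 0.0]
force: [-0.5, 0.1, 0.1]
gripper_width: 0.0184
grip_force: 15.0
```

{"fn": "arm_command", "kwargs": {
  "linear": [
    [0, 0, 1],
    [0, 0, 0.5],
    [0, 0, 0.5],
    [0, 0, 0.5],
    [0, 0, 0]
  ],
  "angular": [
    [0, 0, 0],
    [0, 0, 0],
    [0, 0, 0],
    [0, 0, 0],
    [0, 0, 0]
  ],
  "gripper": [10, 10, 10, 10, 10]
}}

```text
time_s: 11.55
eef_pos: [0.5112, 0.2561, 0.1376]
ee_rot: [0.203, 0.979, -0.0, 0.0]
force: [0.1, 0.0, -0.2]
gripper_width: 0.0185
grip_force: 15.0
```

Run:
```python
from h import *
p,r=cur();o=get_obs();print(p,o["force"],o["wrist_torque"])
```

```text
[0.5112 0.2561 0.1376] [ 0.0695  0.0122 -0.1722] [-0.0002 -0.1438 -0.0191]
```

Contact is free now. I'll go down in 0.5 mm steps until it touches bottom.

{"fn": "arm_command", "kwargs": {
  "linear": [
    [0, 0, 0.5],
    [0, 0, 0.5],
    [0, 0, 0.5],
    [0, 0, 0.5],
    [0, 0, 0]
  ],
  "angular": [
    [0, 0, 0],
    [0, 0, 0],
    [0, 0, 0],
    [0, 0, 0],
    [0, 0, 0]
  ],
  "gripper": [10, 10, 10, 10, 10]
}}

```text
time_s: 12.05
eef_pos: [0.5113, 0.2562, 0.1355]
ee_rot: [0.203, 0.979, -0.0, 0.0]
force: [-1.5, 0.2, 0.4]
gripper_width: 0.0186
grip_force: 15.0
```

{"fn": "arm_command", "kwargs": {
  "linear": [
    [0, 0, 0.5],
    [0, 0, 0.5],
    [0, 0, 0.5],
    [0, 0, 0],
    [0, 0, 0]
  ],
  "angular": [
    [0, 0, 0],
    [0, 0, 0],
    [0, 0, 0],
    [0, 0, 0],
    [0, 0, 0]
  ],
  "gripper": [10, 10, 10, 10, 10]
}}

```text
time_s: 12.55
eef_pos: [0.5113, 0.2562, 0.1341]
ee_rot: [0.203, 0.979, -0.0, 0.0]
force: [-0.8, 0.5, -0.5]
gripper_width: 0.0183
grip_force: 15.0
```

{"fn": "arm_command", "kwargs": {
  "linear": [
    [0, 0, 0.5],
    [0, 0, 0.5],
    [0, 0, 0],
    [0, 0, 0],
    [0, 0, 0]
  ],
  "angular": [
    [0, 0, 0],
    [0, 0, 0],
    [0, 0, 0],
    [0, 0, 0],
    [0, 0, 0]
  ],
  "gripper": [10, 10, 10, 10, 10]
}}

```text
time_s: 13.05
eef_pos: [0.5113, 0.2562, 0.1331]
ee_rot: [0.203, 0.979, -0.0, 0.0]
force: [-0.5, -0.1, -0.5]
gripper_width: 0.0184
grip_force: 15.0
```

{"fn": "arm_command", "kwargs": {
  "linear": [
    [0, 0, 0.5],
    [0, 0, 0.5],
    [0, 0, 0],
    [0, 0, 0],
    [0, 0, 0]
  ],
  "angular": [
    [0, 0, 0],
    [0, 0, 0],
    [0, 0, 0],
    [0, 0, 0],
    [0, 0, 0]
  ],
  "gripper": [10, 10, 10, 10, 10]
}}

```text
time_s: 13.55
eef_pos: [0.5116, 0.2565, 0.1326]
ee_rot: [0.203, 0.979, 0.0, 0.001]
force: [-0.0, -0.2, 5.5]
gripper_width: 0.0185
grip_force: 15.0
```

Bottom contact: 5.5 N at the expected depth. Release gently and retreat straight up.

{"fn": "arm_command", "kwargs": {
  "linear": [
    [0, 0, -0.3],
    [0, 0, 0],
    [0, 0, 0],
    [0, 0, 0],
    [0, 0, 0]
  ],
  "angular": [
    [0, 0, 0],
    [0, 0, 0],
    [0, 0, 0],
    [0, 0, 0],
    [0, 0, 0]
  ],
  "gripper": [18, 22, 28, 34, 38]
}}

```text
time_s: 14.05
eef_pos: [0.5111, 0.2561, 0.1321]
ee_rot: [0.203, 0.979, -0.0, 0.0]
force: [0.3, 0.2, -0.5]
gripper_width: 0.0374
grip_force: 0.0
```

{"fn": "arm_command", "kwargs": {
  "linear": [
    [0, 0, -2],
    [0, 0, -5],
    [0, 0, -10],
    [0, 0, -16],
    [0, 0, -18]
  ],
  "angular": [
    [0, 0, 0],
    [0, 0, 0],
    [0, 0, 0],
    [0, 0, 0],
    [0, 0, 0]
  ],
  "gripper": [38, 38, 38, 38, 38]
}}

```text
time_s: 14.55
eef_pos: [0.5112, 0.2564, 0.1849]
ee_rot: [0.203, 0.979, -0.0, 0.0]
force: [0.2, -1.0, -0.2]
gripper_width: 0.0378
grip_force: 0.0
```

{"fn": "arm_command", "kwargs": {
  "linear": [
    [0, 0, -18],
    [-8, 0, -12],
    [-16, 0, -6],
    [-18, 0, -2],
    [-14, 0, 0]
  ],
  "angular": [
    [0, 0, 0],
    [0, 0, 0],
    [0, 0, 0],
    [0, 0, 0],
    [0, 0, 0]
  ],
  "gripper": [38, 38, 38, 38, 38]
}}

```text
time_s: 15.05
eef_pos: [0.5644, 0.2331, 0.2227]
ee_rot: [0.204, 0.979, 0.0, 0.001]
force: [-0.1, -0.3, -0.6]
gripper_width: 0.038
grip_force: 0.0
```

{"fn": "arm_command", "kwargs": {
  "linear": [
    [-8, 0, 0],
    [-3, 0, 0],
    [0, 0, 0],
    [0, 0, 0],
    [0, 0, 0]
  ],
  "angular": [
    [0, 0, 0],
    [0, 0, 0],
    [0, 0, 0],
    [0, 0, 0],
    [0, 0, 0]
  ],
  "gripper": [38, 38, 38, 38, 38]
}}

```text
time_s: 15.55
eef_pos: [0.5721, 0.2301, 0.2215]
ee_rot: [0.202, 0.979, -0.0, 0.0]
force: [-0.4, -0.2, 0.2]
gripper_width: 0.0381
grip_force: 0.0
```

Run:
```python
from h import *
p,r=cur();print(p);I=camera_info("wrist");H=I["hand_eye"];K=I["camera_matrix"]
def pj(X):
    q=K@(H[:3,:3].T@(r.inv().apply(X-p)-H[:3,3]));return q[:2]/q[2]
ax=np.array([.5735,.2300,.166]);d=np.array([np.cos(np.radians(156.6)),np.sin(np.radians(156.6)),0])
print("bar ends",pj(ax+.025*d),pj(ax-.025*d),"tube top",pj(np.r_[ax[:2],.149]+.068*d))
a=camera("wrist");b=camera("scene");t=camera("top")
for n,i in(("w7",a),("s7",b),("t7",t)): cv2.imwrite(f"pics/{n}.png",i[:,:,::-1])
print([(c,n) for c,n,_ in red(a)])
v=np.hstack([a[140:400,200:440],cv2.resize(b[120:280,370:510],(350,400))[70:330]]);v=cv2.resize(v,None,fx=1.3,fy=1.3);cv2.imwrite("pics/m7.png",v[:,:,::-1])
```

```text
[0.5721 0.2301 0.2215]
bar ends [318.4803 236.1424] [318.2921 307.2898] tube top [318.5241 166.4167]
[(array([317.3314, 162.1743]), np.int32(350)), (array([402.84  , 214.3477]), np.int32(325)), (array([237.623 , 221.3279]), np.int32(61)), (array([401.1429, 301.4538]), np.int32(119)), (array([317.5377, 345.9497]), np.int32(199))]
```

View pics/m7.png

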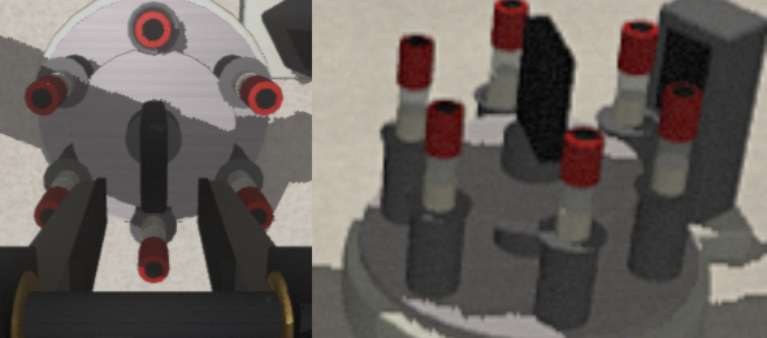

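The tube is fully home, level with the other caps. The bar lies at wrist column 318, centred between the fingers and aligned. Descend and grip it.

{"fn": "arm_command", "kwargs": {
  "linear": [
    [0, 0, 5],
    [0, 0, 11],
    [0, 0, 15],
    [0, 0, 15],
    [0, 0, 12]
  ],
  "angular": [
    [0, 0, 0],
    [0, 0, 0],
    [0, 0, 0],
    [0, 0, 0],
    [0, 0, 0]
  ],
  "gripper": [38, 38, 38, 38, 38]
}}

```text
time_s: 16.2
eef_pos: [0.5721, 0.2291, 0.1612]
ee_rot: [0.203, 0.979, -0.001, -0.001]
force: [1.0, 0.1, -0.1]
gripper_width: 0.0379
grip_force: 0.0
```

{"fn": "arm_command", "kwargs": {
  "linear": [
    [0, 0, 9],
    [0, 0, 5],
    [0, 0, 3],
    [0, 0, 0],
    [0, 0, 0]
  ],
  "angular": [
    [0, 0, 0],
    [0, 0, 0],
    [0, 0, 0],
    [0, 0, 0],
    [0, 0, 0]
  ],
  "gripper": [38, 38, 38, 38, 30]
}}

```text
time_s: 16.7
eef_pos: [0.573, 0.2298, 0.1469]
ee_rot: [0.203, 0.979, 0.0, 0.001]
force: [0.1, -0.0, -0.7]
gripper_width: 0.0319
grip_force: 0.0
```

{"fn": "arm_command", "kwargs": {
  "linear": [
    [0, 0, 0],
    [0, 0, 0],
    [0, 0, 0],
    [0, 0, 0],
    [0, 0, 0]
  ],
  "angular": [
    [0, 0, 0],
    [0, 0, 0],
    [0, 0, 0],
    [0, 0, 0],
    [0, 0, 0]
  ],
  "gripper": [24, 18, 16, 10, 10],
  "force": 12
}}

```text
time_s: 17.2
eef_pos: [0.5733, 0.2305, 0.1467]
ee_rot: [0.203, 0.979, 0.001, 0.001]
force: [3.9, 2.9, -1.3]
gripper_width: 0.014
grip_force: 12.0
```

{"fn": "arm_command", "kwargs": {
  "linear": [
    [0, 0, 0],
    [0, 0, 0],
    [0, 0, 0],
    [0, 0, 0],
    [0, 0, 0]
  ],
  "angular": [
    [0, 0, 0],
    [0, 0, 0],
    [0, 0, 0],
    [0, 0, 0],
    [0, 0, 0]
  ],
  "gripper": [10, 10, 10, 10, 10],
  "force": 30
}}

```text
time_s: 17.7
eef_pos: [0.5733, 0.2305, 0.1468]
ee_rot: [0.203, 0.979, 0.001, 0.001]
force: [2.9, 4.1, -1.8]
gripper_width: 0.0136
grip_force: 30.0
```

{"fn": "arm_command", "kwargs": {
  "linear": [
    [0, 0, 0],
    [0, 0, 0],
    [0, 0, 0],
    [0, 0, 0],
    [0, 0, 0]
  ],
  "angular": [
    [0, 0, 2],
    [0, 0, 4],
    [0, 0, 4],
    [0, 0, 4],
    [0, 0, 4]
  ],
  "gripper": [10, 10, 10, 10, 10]
}}

```text
time_s: 18.2
eef_pos: [0.5734, 0.2307, 0.1468]
ee_rot: [0.355, 0.935, 0.001, 0.001]
force: [3.7, 4.6, -2.3]
gripper_width: 0.0138
grip_force: 30.0
```

{"fn": "arm_command", "kwargs": {
  "linear": [
    [0, 0, 0],
    [0, 0, 0],
    [0, 0, 0],
    [0, 0, 0],
    [0, 0, 0]
  ],
  "angular": [
    [0, 0, 4],
    [0, 0, 4],
    [0, 0, 4],
    [0, 0, 4],
    [0, 0, 4]
  ],
  "gripper": [10, 10, 10, 10, 10]
}}

```text
time_s: 18.7
eef_pos: [0.5736, 0.2308, 0.1468]
ee_rot: [0.512, 0.859, 0.001, 0.001]
force: [5.0, 5.8, -3.5]
gripper_width: 0.0137
grip_force: 30.0
```

{"fn": "arm_command", "kwargs": {
  "linear": [
    [0, 0, 0],
    [0, 0, 0],
    [0, 0, 0],
    [0, 0, 0],
    [0, 0, 0]
  ],
  "angular": [
    [0, 0, 4],
    [0, 0, 4],
    [0, 0, 4],
    [0, 0, 4],
    [0, 0, 3]
  ],
  "gripper": [10, 10, 10, 10, 10]
}}

```text
time_s: 19.2
eef_pos: [0.5737, 0.2308, 0.1468]
ee_rot: [0.646, 0.763, 0.002, 0.001]
force: [5.6, 5.7, -3.8]
gripper_width: 0.014
grip_force: 30.0
```

{"fn": "arm_command", "kwargs": {
  "linear": [
    [0, 0, 0],
    [0, 0, 0],
    [0, 0, 0],
    [0, 0, 0],
    [0, 0, 0]
  ],
  "angular": [
    [0, 0, 2],
    [0, 0, 1],
    [0, 0, 0],
    [0, 0, 0],
    [0, 0, 0]
  ],
  "gripper": [10, 10, 10, 10, 10]
}}

```text
time_s: 19.7
eef_pos: [0.5738, 0.2308, 0.1468]
ee_rot: [0.665, 0.747, 0.002, 0.001]
force: [5.7, 5.2, -4.0]
gripper_width: 0.0138
grip_force: 30.0
```

Run:
```python
from h import *
p,r=cur();x=r.as_matrix()[:,0];o=get_obs();print("yaw",np.degrees(np.arctan2(x[1],x[0])),o["force"],o["joints"])
```

```text
yaw 96.59748408031639 [ 5.6927  5.1911 -3.9772] [-0.0876  0.5593 -0.472   1.729   0.307   0.9235 -0.5689]
```

{"fn": "arm_command", "kwargs": {
  "linear": [
    [0, 0, 0],
    [0, 0, 0],
    [0, 0, 0],
    [0, 0, 0],
    [0, 0, 0]
  ],
  "angular": [
    [0, 0, 0],
    [0, 0, 0],
    [0, 0, 0],
    [0, 0, 0],
    [0, 0, 0]
  ],
  "gripper": [16, 20, 26, 32, 38]
}}

```text
time_s: 20.2
eef_pos: [0.5726, 0.2292, 0.1464]
ee_rot: [0.665, 0.746, -0.0, 0.0]
force: [-0.4, -0.7, -0.7]
gripper_width: 0.0369
grip_force: 0.0
```

{"fn": "arm_command", "kwargs": {
  "linear": [
    [0, 0, -3],
    [0, 0, -8],
    [0, 0, -14],
    [0, 0, -20],
    [0, 0, -25]
  ],
  "angular": [
    [0, 0, 0],
    [0, 0, 0],
    [0, 0, 0],
    [0, 0, 0],
    [0, 0, 0]
  ],
  "gripper": [38, 38, 38, 38, 38]
}}

```text
time_s: 20.7
eef_pos: [0.5725, 0.2295, 0.2178]
ee_rot: [0.665, 0.747, -0.0, 0.0]
force: [0.0, -0.2, -0.4]
gripper_width: 0.038
grip_force: 0.0
```

{"fn": "arm_command", "kwargs": {
  "linear": [
    [0, 0, -25],
    [0, 0, -20],
    [0, 0, -14],
    [0, 0, -6],
    [0, 0, 0]
  ],
  "angular": [
    [0, 0, 0],
    [0, 0, 0],
    [0, 0, 0],
    [0, 0, 0],
    [0, 0, 0]
  ],
  "gripper": [38, 38, 38, 38, 38]
}}

```text
time_s: 21.2
eef_pos: [0.5729, 0.2297, 0.2824]
ee_rot: [0.665, 0.746, 0.001, 0.001]
force: [1.0, 0.2, -0.9]
gripper_width: 0.0377
grip_force: 0.0
```

Run:
```python
from h import *
a=camera("wrist");b=camera("scene")
for c,n,_ in red(b): print(c,n)
v=np.hstack([a[100:400,180:460],cv2.resize(b[120:280,370:510],(350,400))[50:350]]);cv2.imwrite("pics/m8.png",v[:,:,::-1])
```

```text
[430.5243 155.0874] 103
[470.2336 162.6496] 137
[401.6762 167.9238] 105
[483.0345 183.669 ] 145
[410.141  188.0321] 156
[452.4379 196.5562] 169
[230.411  246.8773] 163
[215.6579 310.3947] 228
```

View pics/m8.png

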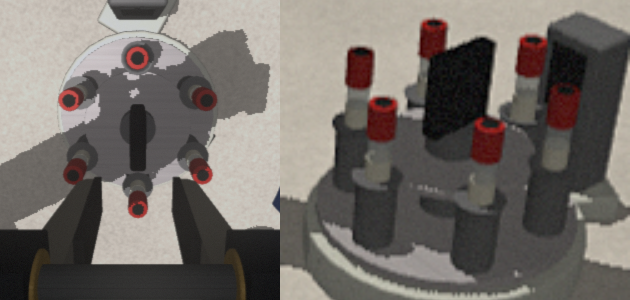

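The wheel has snapped one click on: bar at crop (137,137) pointing at the reader, tube at (137,58) in front of it. All caps are level, the scene cap positions match the start, and both short tubes are still in the stand.

```bash
python3 -c "
from cell import env;print(env.hand_in())"
```

```text
the job is handed in; nothing more can be done
None
```

The long tube is fully home in the formerly empty cup, the wheel is one click clockwise with that tube in front of the reader, both short tubes are still in the stand, and the job is handed in after about 21 s (no verdict was returned).

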